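Tally a seed sample, unlock the bench press and hold its handle down

TASK

Count this seed sample in by swinging the orange tally lever all the way to its stop and letting it go so that it springs home. Then flip the red safety catch on the press all the way over to its other side and let go of it, pull the black ball handle towards the press's front as far as it goes, and finish while still holding it there against its spring. Leave the two seed dishes and the jar where they are.

Things in the scene. Friction and masses are not known exactly. Their poses are not given: they have to be found in the camera images.
- press: cream bench press, fixed to the bench; base plate 190 x 210 mm, housing 110 mm wide with its top at 120 mm, a ram head (top at 180 mm) on its right side (-y). Origin: underside, in the plane in which the handle swings. Its -x axis is its front, towards which the handle is pulled; +y is its left; z up. Stands anywhere left or right on the bench, turned up to 0.3 rad.
- handle_ball (a point): centre of the black ball, 28 mm across, on the end of the press handle (12 mm steel rod); 192 mm above the bench at the start. To hold it, pinch it from above, or hook it from behind (+x side).
- handle_pivot (a point): point on the handle's hinge axis, in the handle's plane, 85 mm above the bench; the ball is 130 mm from it; the hinge axis lies along the press's y
- handle (a joint): press handle, rad: 0 = leaning 0.6 rad back (to the press's +x), grows as it is pulled forward (to -x) over the top, end stop at 1.15 (leaning 0.55 rad forward). A spring pulls it back all the way: about 3.5 N at the ball at the start, 7.5 N at the end stop. The catch blocks it at about 0.2 until flipped.
- catch_ball (a point): centre of the red ball, 18 mm across, on the end of the red safety catch (10 mm rod, 80 mm from pivot to ball); it stands across the handle's slot in front of the handle, about 190 mm above the bench, 45 mm in front of the handle ball. Pinch it from above with the fingers closing along the press's y, or push it towards +y.
- catch_pivot (a point): the catch's hinge, on the housing's top, 125 mm above the bench, 40 mm left (+y) of the handle's plane; its axis lies along the press's x
- catch (a joint): red catch, rad: 0 = leaning 0.65 rad to the press's right (-y) across the slot, blocking the handle; starts at 0 to 0.15; grows as its ball swings up and over to the left (+y); stop at 1.6 (leaning 0.95 rad left, ball 171 mm above the bench). Stays where it is left (1 N moves it).
- counter: blue tally counter, 90 x 110 mm, 60 mm high, fixed to the bench. Origin: underside centre. Its -x axis is its front (white number wheels), +y its left, z up. Stands on the other side of the bench from the press, turned up to 0.3 rad.
- tally_post (a point): middle of the grippable part of the orange upright post (14 mm across, from 73 to 123 mm above the bench; this point is at 103 mm) at the end of the tally lever, a flat-lying 8 mm rod; free all round and in front of the counter
- tally_pivot (a point): point on the tally lever's upright hinge axis, 73 mm above the bench; the post stands 80 mm from it
- tally (a joint): tally lever, rad: 0 = home, pointing to the counter's front (-x) and 0.5 rad to its left (+y); grows as the post swings to the counter's right (-y), counter-clockwise from above; stop at 1.0. Sprung: about 0.8 N at the post at home, 2.3 N at the stop; springs home by itself when let go.
- dish_a: open glass dish of brown seeds, 90 mm across, 16 mm high, loose beyond the machines; origin underside centre; leave alone
- dish_b: the same with pale seeds; leave alone
- jar: amber jar with white cap, 60 mm across, 75 mm high, loose, between the machines and a little nearer the robot; origin underside centre; leave alone
Not all that is in view belongs to the job. Several things look just like the counter: the one meant starts nearest to the robot's base.

How it is judged:
On the way, in this order (a step that is already met when the one before it is completed fails the run):
1. the tally lever is swung to its stop (value of joint tally above 0.92 rad), for 0.05 s.
2. the tally lever is let go and back home (value of joint tally below 0.08 rad and contact force between the fingers and tally below 0.1 N), for 0.2 s.
3. the safety catch is flipped over and let go, the handle not yet pulled (value of joint catch above 1.35 rad and contact force between the fingers and catch below 0.1 N and value of joint handle below 0.3 rad), for 0.2 s.
4. the handle is pulled fully forward (value of joint handle above 1.05 rad), for 0.3 s.
At the end, for the whole second after the job is handed in: The fingers hold the press handle (at least 2 N on it) within 0.1 rad of its forward stop, the red catch is flipped over (beyond 1.35 rad), and the tally lever is back home (within 0.08 rad) (value of joint handle above 1.05 rad and contact force between the fingers and handle above 2 N and value of joint catch above 1.35 rad and value of joint tally below 0.08 rad); the arm keeps its last pose, push and grip.
It fails at once if the handle is forced past the closed catch (value of joint handle above 0.4 rad and value of joint catch below 0.8 rad).
It fails at once if a dish or the jar is moved more than 30 mm (distance of any of dish_a, dish_b, jar from where it was at the start of the episode above 0.03 m).
It also fails if it takes over 72 s, if anything falls off the work surface, if the arm or the gripper's body presses on something with over 40 N, if the wrist force passes 120 N, or if a joint passes its speed limit or range.

ROBOT

A 6-joint arm with a two-finger parallel gripper is mounted at the origin on the work surface. World frame = base frame: x ahead of the robot, y to its left, z up, the work surface at z = 0. Lengths are in m, angles in rad, forces in N, time in s.
With the tool pointing down it reaches from about 0.25 to 0.775 m from the base axis. Payload 4 kg.
Tool frame: the origin (TCP) lies midway between the tips of the shut fingers; the grasp point (between the pads) lies 19 mm behind it; z points along the fingers, y is the direction in which the jaws open and shut (so a half turn about z gives the same grasp; the last joint's range is limited). The gripper opens to 94 mm and grips with 3 to 60 N. Pads are 16 mm wide; open, the fingers measure 119 mm over their backs; the gripper's body (75 mm by 177 mm) begins 78 mm behind the grasp point.
Start: joints at [1.102, 0.087, 1.371, -0, 1.684, -0.103], TCP at [0.197, 0.514, 0.206] pointing down, gripper open.
Joint ranges: [-3.1, 3.1], [-0.76, 2.03], [0.27, 2.55], [-1.08, 4.22], [0.17, 2.65], [-2.57, 2.57]. Speed limits (rad/s): [2.79, 2.79, 3.14, 3.14, 3.14, 3.14].

INTERFACE

Orientations are given as [roll, pitch, yaw] about the fixed x, y, z axes, in that order (R = Rz(yaw) Ry(pitch) Rx(roll)).
In Python, from bench import get_obs, snapshot, ticket gives the robot as it stands.
- The arm moves only by the shell command python3 -m creep 'ROWS' [OPENING]. ROWS is JSON, a list that holds one entry, the list of rows, each a list of 4 numbers: the shift along the tool's x, y, z in mm, then the turn about the tool's z in degrees. A call has 1 to 8 rows; each row shifts and turns the commanded pose from where the row before left it, along the tool's axes as they then stand; what a row does not reach is not made up. A row lasts 1/8 s, in which the tool goes at most 62.5 mm and 10.7 degrees, less where a joint would pass 70% of its speed; a pose out of reach is approached as far as the arm can. A call with a gripper value outside its range is refused whole. OPENING is the opening, from 0 (shut) to 1 (fully open), set as the call begins (- or left out, the last holds). The fingers move at their own pace and stop on an object; the grip force is fixed at half the most. Time passes only in rows, so rows that do not move let the fingers close. It gives the time, the measured TCP pose, the force and the opening at its end, in the units of the state.
- get_obs(): the state, without advancing time (a new reading comes with each control period).
- snapshot(name): name is "scene" or "top"; returns a dict with "color" (400x640x3 uint8, red, green, blue), "depth" (400x640 float32, m along the optical axis (not along the pixel's ray), 0 where there is no reading), "fx", "fy", "cx", "cy" (pixels), "extrinsics" (4x4, takes a point from world to camera coordinates). Camera axes: x right, y down, z forward; pixel columns grow to the right and rows downward; lengths in m; the calibration is good to about 2 mm. A picture is of the moment at which its call begins.
- ticket.close_job(): hands the job in, once; it reports no verdict.
The state is a dict: "time": time; "joint_positions": joint angles; "qvel": joint speeds; "joint_torque": joint torques, N m; "tool_pos": TCP position; "ee_rot": TCP orientation; "wrist_force": force on the tool from outside, world axes, zero at the start; "wrist_torque": the same for the moment, N m; "width": finger opening in m.
Only numpy, scipy, OpenCV 4.12 (cv2) and the standard library are available. Lean on these libraries where they do the work, as an engineer would, in place of code of your own. Each camera call takes 0.05 s, during which the arm holds its last target. There are 200 camera calls.

## Working session

There is one attempt and no reset: what is moved stays moved. The work goes in short steps, Python scripts to look and compute and a shell command to move; the robot and the scene stay as the last step left them, time stands still between calls to the robot, and variables do not carry over. Pictures are saved under pics/ and viewed, on a budget of 10 in all, crops included, one or two more only if the job needs it, and the job is handed in when it is done.

```bash
mkdir -p pics; cat > h.py <<'E'
import numpy as np, cv2
from bench import get_obs, snapshot, ticket
def shot(n,f):
    s=snapshot(n); np.savez('pics/'+f+'.npz',**s); cv2.imwrite('pics/'+f+'.png',s['color'][:,:,::-1]); return s
def P(s,u,v,d=None):
    d=s['depth'][v,u] if d is None else d
    p=np.array([(u-s['cx'])/s['fx']*d,(v-s['cy'])/s['fy']*d,d,1]); return (np.linalg.inv(s['extrinsics'])@p)[:3]
def ray(s,u,v,z):
    a=P(s,u,v,1.0); c=np.linalg.inv(s['extrinsics'])[:3,3]; t=(z-c[2])/(a-c)[2]; return c+t*(a-c)
E
python3 - <<'E'
from h import *
a=shot('top','t0'); b=shot('scene','s0')
print(get_obs()); print(np.round(a['extrinsics'],3),np.round(b['extrinsics'],3))
E
```

```text
{'time': 0.1, 'joint_positions': array([ 1.10191561e+00,  8.78820743e-02,  1.37209310e+00, -3.42366757e-05,
        1.68359954e+00, -1.03089432e-01]), 'qvel': array([-0.00098062, -0.0022909 , -0.00348021, -0.00018962,  0.00030855,
        0.00170348]), 'joint_torque': array([ 2.83066780e-03, -3.41255307e+01, -3.03301442e+01,  7.20724580e-02,
        3.04915407e-02, -8.18601507e-05]), 'tool_pos': array([0.1965141 , 0.51316537, 0.20442577]), 'ee_rot': array([-3.13961761e+00, -1.70122065e-04,  2.77579738e+00]), 'wrist_force': array([-0.15072542,  0.778833  ,  0.23732949]), 'wrist_torque': array([ 0.04025405, -0.01624994,  0.01833874]), 'width': 0.09376255528330583}
[[-0.01  -1.    -0.009  0.049]
 [-0.995  0.011 -0.103  0.585]
 [ 0.103  0.008 -0.995  1.248]
 [ 0.     0.     0.     1.   ]] [[-0.228  0.974  0.014  0.081]
 [ 0.741  0.183 -0.646 -0.346]
 [-0.632 -0.137 -0.763  1.537]
 [ 0.     0.     0.     1.   ]]
```

View pics/t0.png

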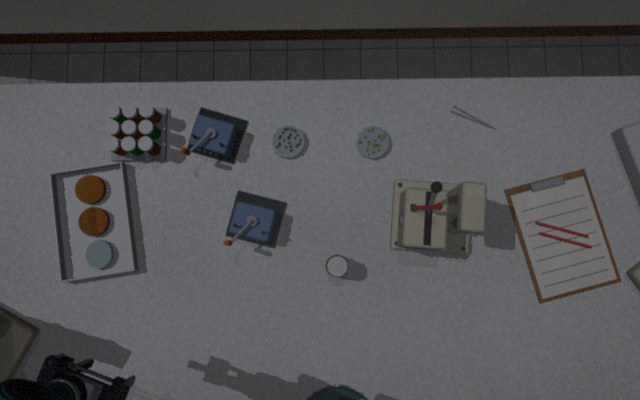

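View pics/s0.png

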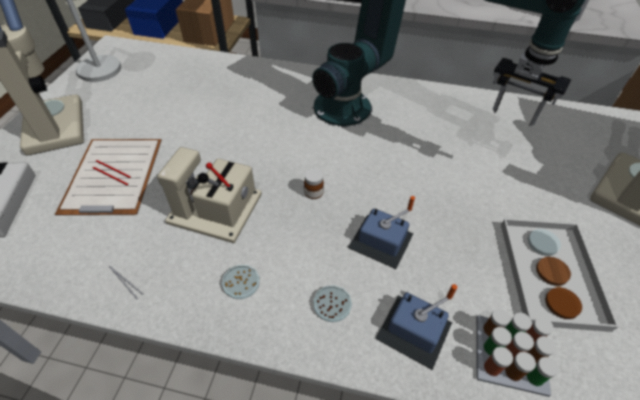

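The top view shows two counter look-alikes, at (256,220) and (216,135). The one at (256,220) is nearer the base (bottom centre), so that is the one meant. Its orange post is at about (227,242). The press is at (430,215), with its black ball at (436,187) and red ball at (413,208) or (439,206). The jar is at (337,266). Other red items, to be ignored, are the pens at (560,235) and the rack lids. I'll check this in one close crop.

```bash
python3 - <<'E'
from h import *
im=cv2.imread('pics/t0.png')
f=lambda x0,y0:cv2.resize(im[y0:y0+100,x0:x0+100],None,fx=4,fy=4,interpolation=cv2.INTER_CUBIC)
c=np.hstack([f(205,175),f(388,165)]); c=np.clip(c*1.6,0,255).astype('uint8'); cv2.imwrite('pics/c1.png',c)
s=np.load('pics/t0.npz')
for n,u,v in [('post',227,242),('tpiv',252,222),('hball',436,187),('cR',438,206),('cL',414,208),('jar',337,266)]: print(n,P(s,u,v).round(3))
E
```

```text
post [0.485 0.271 0.125]
tpiv [0.538 0.217 0.074]
hball [ 0.606 -0.233  0.205]
cR [ 0.562 -0.238  0.196]
cL [ 0.564 -0.194  0.134]
jar [ 0.422 -0.003  0.073]
```

View pics/c1.png

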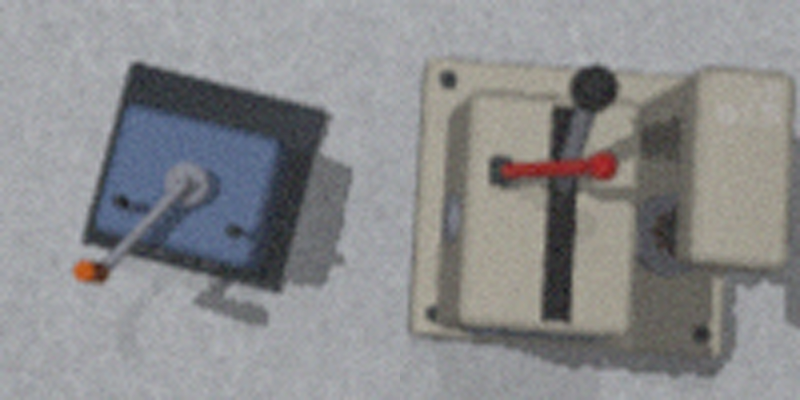

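The crop confirms it: the orange post is at (227.5,242.5) and its pivot at (252,221). The black ball is at (436.5,187), and the red catch ball at (438.5,206.5) leans right across the slot. Next I'll get precise positions.

```bash
python3 - <<'E'
from h import *
s=np.load('pics/t0.npz')
post=ray(s,227.5,242.5,.121); tp=ray(s,251.7,221.2,.08); hb=ray(s,436.5,187,.192); cb=ray(s,438.5,206.7,.19); cp=ray(s,413,207.5,.125)
a=ray(s,428.75,192,.12); b=ray(s,427,245,.12)
print('post',post,'piv',tp,'len',np.hypot(*(post-tp)[:2]))
d=(a-b)[:2]; yaw=np.arctan2(d[1],d[0])
print('hb',hb,'cb',cb,'cp',cp,'yaw',yaw, np.hypot(*(cb-cp)[:2]))
X=np.array([np.cos(yaw),np.sin(yaw)]);Y=np.array([-X[1],X[0]])
print('hb-cb',(hb-cb)[:2]@X,(hb-cb)[:2]@Y,'cp-hb Y',(cp-hb)[:2]@Y,'cp-cb',(cp-cb)[:2]@X,(cp-cb)[:2]@Y)
# counter yaw from back edge (135,65)-(327,110) crop
q=lambda u,v:ray(s,205+u/4,175+v/4,.06)
e=q(135,65)-q(327,110); print('counter yaw', np.arctan2(e[1],e[0])-np.pi/2)
v=(post-tp)[:2]; ang=np.arctan2(v[1],v[0]); print('lever ang',ang)
for t in (0,.5,1.,1.1): print(t, tp[:2]+.08*np.array([np.cos(ang+t),np.sin(ang+t)]))
o=get_obs(); print(o['tool_pos'],o['ee_rot'])
E
```

```text
post [0.48425302 0.27056125 0.121     ] piv [0.53970074 0.21654377 0.08      ] len 0.0774101891562055
hb [ 0.60788859 -0.23703426  0.192     ] cb [ 0.56127481 -0.24053463  0.19      ] cp [ 0.56631941 -0.19297594  0.125     ] yaw -0.06697555288554038 0.04782548222151673
hb-cb 0.04627500135362496 0.006612169512946661 cp-hb Y 0.04117750283317244 cp-cb 0.00185039638218188 0.047789672346119104
counter yaw -0.24232135185798476
lever ang 2.369259377323847
0 [0.48239798 0.27236844]
0.5 [0.46264907 0.23806212]
1.0 [0.46176508 0.19848736]
1.1 [0.46395707 0.19079699]
[0.1965141  0.51316537 0.20442577] [-3.13961761e+00 -1.70122065e-04  2.77579738e+00]
```

```bash
python3 -m creep '[[[-45,-10,0,0],[-45,-10,0,0],[-45,-10,0,0],[-45,-10,0,0],[-45,-10,0,0],[-45,-10,0,0],[-45,-5,0,0],[-39,-5,0,0]]]' 0
cat >> h.py <<'E'
def totool(p,yaw=None):
    "remaining shift in tool axes, mm"
    from scipy.spatial.transform import Rotation as R
    o=get_obs(); return (R.from_euler('xyz',o['ee_rot']).as_matrix().T@(np.array(p)-o['tool_pos'])*1000).round(1)
E
python3 -c "
from h import *
o=get_obs();yw=2.776;X=np.array([np.cos(yw),np.sin(yw)]);Y=np.array([np.sin(yw),-np.cos(yw)])
s=np.array([.5397,.2165])+.073*X+.085*Y;print(s,totool([*s,.085]),o['width'],o['ee_rot'])"
```

```text
time: 1.1
tool_pos: [0.5034, 0.3204, 0.2047]
ee_rot: [-3.141, -0.001, 2.775]
wrist_force: [-0.0, 0.3, -0.2]
width: 0.0178
[0.50191216 0.32198023] [  1.9   1.  119.7] 0.017767349033537657 [-3.14076973e+00 -8.13808469e-04  2.77500841e+00]
```

```bash
python3 -m creep '[[[2,1,40,0],[0,0,40,0],[0,0,39,0],[0,0,0,0]]]' 0
python3 -m creep '[[[0,-20,0,0],[1,-20,0,0],[1,-20,0,0],[0,-20,0,0],[-2,-15,0,0],[-4,-12,0,0],[-3,-5,0,0],[0,0,0,0]]]' 0
python3 -c "
from h import *
shot('top','t1');im=cv2.imread('pics/t1.png')[170:290,180:300];cv2.imwrite('pics/c2.png',cv2.resize(im,None,fx=4,fy=4))"
```

```text
time: 1.6
tool_pos: [0.4978, 0.3217, 0.0818]
ee_rot: [-3.134, -0.007, 2.776]
wrist_force: [0.3, -0.3, -0.2]
width: 0.0002
time: 2.6
tool_pos: [0.4682, 0.2199, 0.0882]
ee_rot: [3.132, -0.001, 2.776]
wrist_force: [1.2, 11.0, 4.4]
width: 0.0007
```

View pics/c2.png

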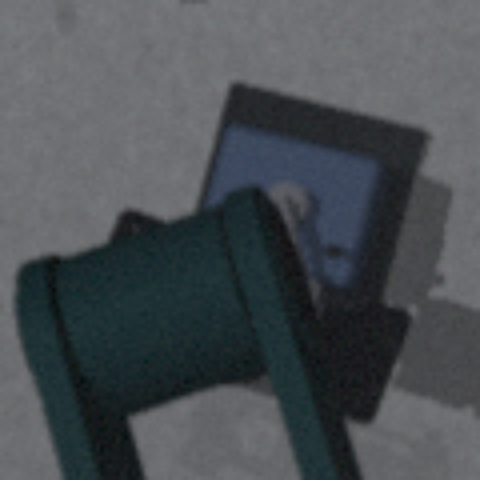

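The arm hides the post, but the rod runs from the pivot at (293,200) to (320,290). That is about 1.0 rad from home, and the 11 N on the wrist also says it is against the stop. I'll let it spring back.

```bash
python3 -m creep '[[[2,15,0,0],[4,20,0,0],[2,20,0,0],[0,20,0,0],[0,20,0,0],[0,20,0,0],[0,10,-20,0],[0,0,-60,0]]]' 0
python3 -m creep '[[[0,0,-60,0],[20,-10,-30,0],[30,-30,0,0],[30,-30,0,0]]]' 0.5
python3 -c "
from h import *
s=shot('scene','s1');im=cv2.imread('pics/s1.png')[150:300,320:470];cv2.imwrite('pics/c3.png',cv2.resize(im,None,fx=4,fy=4));
o=get_obs();print(totool([.561,-.241,.30]),o['ee_rot'],o['joint_positions'].round(2))"
```

```text
time: 3.65
tool_pos: [0.502, 0.3355, 0.1613]
ee_rot: [-3.131, -0.008, 2.777]
wrist_force: [0.6, 0.7, 0.5]
width: 0.0004
time: 4.15
tool_pos: [0.4039, 0.299, 0.2563]
ee_rot: [-3.14, -0.0, 2.776]
wrist_force: [0.1, 1.0, -0.4]
width: 0.037
[-342.9 -445.4  -42.7] [-3.13676132 -0.00346437  2.7772379 ] [ 0.53 -0.03  1.39 -0.    1.79 -0.68]
```

View pics/c3.png

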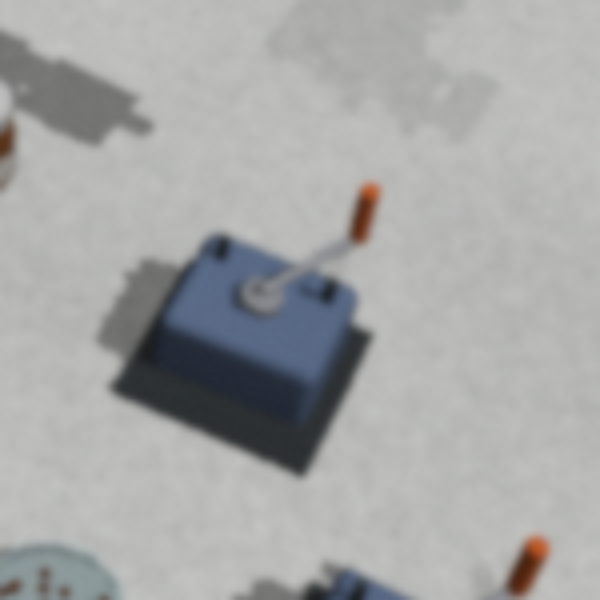

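The tally lever is back at its home angle: the rod runs from (262,293) to (360,240), the same as at the start. Next is the catch, so I'll work out the head clearance and the approach.

```bash
python3 - <<'E'
from h import *
s=np.load('pics/t0.npz'); yaw=-.067; X=np.array([np.cos(yaw),np.sin(yaw)]);Y=np.array([-X[1],X[0]])
cb=np.array([.5613,-.2405])
for v in (188,206,225): print('head left', (ray(s,459,v,.18)[:2]-cb)@X,(ray(s,459,v,.18)[:2]-cb)@Y, [s['depth'][v,u].round(3) for u in (455,457,459,461,463,465)], [P(s,u,v)[2].round(3) for u in (455,457,459,461,463,465,475)])
o=get_obs()
c=cb-.027*Y
print(c,'delta world',c-o['tool_pos'][:2],totool([*c,.187]))
yw=3.075;TX=np.array([np.cos(yw),np.sin(yw)]);TY=np.array([np.sin(yw),-np.cos(yw)])
d=c-o['tool_pos'][:2]; print('in turned tool',d@TX,d@TY)
E
```

```text
head left 0.048675466186343455 -0.049793094517909496 [np.float32(1.209), np.float32(1.194), np.float32(1.155), np.float32(1.139), np.float32(1.131), np.float32(1.132)] [np.float64(0.101), np.float64(0.116), np.float64(0.154), np.float64(0.171), np.float64(0.179), np.float64(0.177), np.float64(0.182)]
head left 0.005494672433352475 -0.050919748960792974 [np.float32(1.28), np.float32(1.286), np.float32(1.145), np.float32(1.133), np.float32(1.129), np.float32(1.128)] [np.float64(0.026), np.float64(0.02), np.float64(0.16), np.float64(0.172), np.float64(0.176), np.float64(0.177), np.float64(0.18)]
head left -0.03971751277706765 -0.05209940558385495 [np.float32(1.231), np.float32(1.149), np.float32(1.131), np.float32(1.124), np.float32(1.124), np.float32(1.122)] [np.float64(0.069), np.float64(0.151), np.float64(0.169), np.float64(0.176), np.float64(0.177), np.float64(0.178), np.float64(0.175)]
[ 0.55949235 -0.26743942] delta world [ 0.16033994 -0.56464187] [-351.3 -470.1   70.4]
in turned tool -0.19755776386167792 -0.5527207836384487
```

```bash
python3 -m creep '[[[0,0,0,-8.5],[0,0,0,-8.5],[-20,-50,0,0],[-20,-50,0,0],[-20,-50,0,0],[-20,-50,0,0],[-20,-50,0,0],[-20,-50,0,0]]]' 0
python3 -m creep '[[[-20,-50,0,0],[-20,-50,0,0],[-20,-50,0,0],[-18,-50,0,0],[0,-45,0,0],[0,0,0,0],[0,0,0,0]]]' 0
python3 -c "
from h import *
print(totool([.5595,-.2674,.181]))"
```

```text
time: 5.2
tool_pos: [0.5042, -0.01, 0.2558]
ee_rot: [-3.141, -0.002, 3.073]
wrist_force: [-0.4, 0.4, 0.5]
width: 0.0004
time: 6.08
tool_pos: [0.5649, -0.2576, 0.2557]
ee_rot: [3.14, -0.002, 3.073]
wrist_force: [0.4, -0.2, 0.6]
width: 0.0004
[  4.6 -10.2  74.7]
```

```bash
python3 -m creep '[[[5,-10,0,0],[0,0,20,0],[0,0,0,0]]]' 0
python3 -c "
from h import *
print(totool([.5595,-.2674,.181]))
s=shot('scene','s2');shot('top','t2');f=lambda n,x,y:cv2.resize(cv2.imread(n)[y:y+100,x:x+100],None,fx=4,fy=4)
cv2.imwrite('pics/c4.png',np.hstack([f('pics/s2.png',160,120),f('pics/t2.png',388,165)]))"
```

```text
time: 6.45
tool_pos: [0.5581, -0.2669, 0.235]
ee_rot: [3.14, -0.003, 3.074]
wrist_force: [-0.1, 0.2, -0.5]
width: 0.0003
[-1.6 -0.5 54. ]
```

View pics/c4.png

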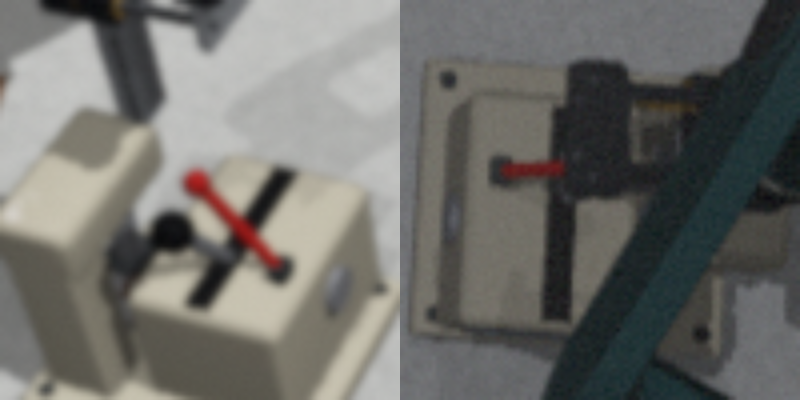

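The scene crop shows the shut finger at (145,110), on the ram-head side of the red ball at (198,183), with a clear gap beside the black ball at (170,230). I'll go down and push.

```bash
python3 -m creep '[[[-2,0,25,0],[0,0,25,0],[0,0,3,0],[0,0,0,0]]]' 0
python3 -m creep '[[[0,10,0,0],[0,12,0,0],[0,14,3,0],[0,14,4,0],[0,14,4,0],[0,14,3,0],[0,14,2,0],[0,0,0,0]]]' 0
```

```text
time: 7.05
tool_pos: [0.5614, -0.2682, 0.1847]
ee_rot: [-3.141, 0.001, 3.073]
wrist_force: [-0.1, 0.5, -0.6]
width: 0.0004
time: 8.05
tool_pos: [0.5675, -0.1751, 0.1683]
ee_rot: [-3.142, 0.001, 3.074]
wrist_force: [1.3, -0.5, 0.0]
width: 0.0005
```

```bash
python3 -m creep '[[[0,10,2,0],[0,8,2,0],[0,6,2,0],[0,0,0,0]]]' 0
python3 -c "
from h import *
s=shot('scene','s3');cv2.imwrite('pics/c5.png',cv2.resize(cv2.imread('pics/s3.png')[120:220,160:260],None,fx=4,fy=4))"
```

```text
time: 8.55
tool_pos: [0.5686, -0.1531, 0.1608]
ee_rot: [-3.139, -0.002, 3.072]
wrist_force: [0.4, -3.1, 0.5]
width: 0.0003
```

View pics/c5.png

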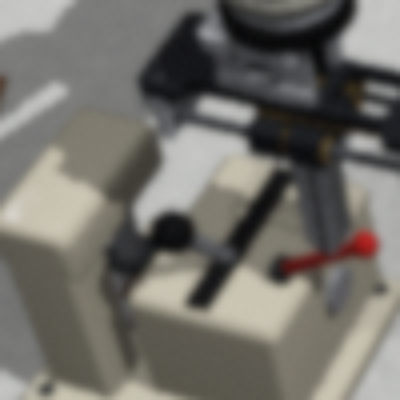

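The catch is over to the left, with its red ball at (367,243), and the 3 N reaction suggests it is about at its stop. I'll press a little further to be sure, back off and lift.

```bash
python3 -m creep '[[[0,4,0,0],[0,2,0,0],[0,0,0,0]]]' 0
python3 -m creep '[[[0,-12,0,0],[0,-12,0,0],[0,0,-30,0],[0,0,-40,0],[0,0,0,0],[0,0,0,0]]]' 0
python3 - <<'E'
from h import *
s=shot('scene','s4');cv2.imwrite('pics/c6.png',cv2.resize(cv2.imread('pics/s4.png')[120:220,160:260],None,fx=4,fy=4))
hb=np.array([.608,-.237,.192]); yaw=-.067
print(totool(hb+.040*np.array([np.cos(yaw),np.sin(yaw),0])),get_obs()['tool_pos'])
E
```

```text
time: 8.98
tool_pos: [0.5695, -0.1498, 0.1626]
ee_rot: [-3.135, 0.002, 3.07]
wrist_force: [-1.8, -9.0, 3.1]
width: 0.0002
time: 9.72
tool_pos: [0.5674, -0.1701, 0.2301]
ee_rot: [3.14, -0.002, 3.073]
wrist_force: [0.2, 0.8, 0.3]
width: 0.0001
[-85.6 -64.   37. ] [ 0.56707159 -0.16999259  0.22933571]
```

View pics/c6.png

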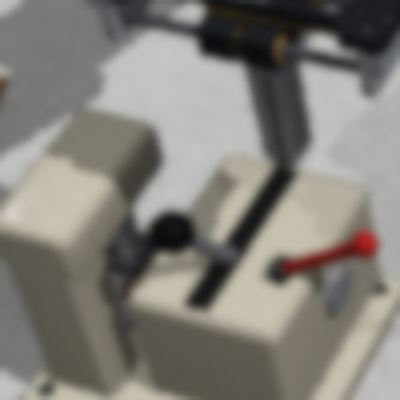

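The catch is at its stop and let go: 9 N at the push, now free, red ball at (366,242). The handle ball has not moved, at (172,230). Now I'll go over it and down behind.

```bash
python3 -m creep '[[[0,0,-12,0],[-30,-22,0,0],[-30,-22,0,0],[-26,-20,0,0],[0,0,0,0],[0,0,22,0],[0,0,22,0],[0,0,22,0]]]' 0
python3 - <<'E'
from h import *
print(get_obs()['wrist_force']); hb=np.array([.608,-.237,.192]); print(totool(hb))
s=shot('scene','s5');cv2.imwrite('pics/c7.png',cv2.resize(cv2.imread('pics/s5.png')[120:220,160:260],None,fx=4,fy=4))
E
```

```text
time: 10.78
tool_pos: [0.6484, -0.2391, 0.1773]
ee_rot: [3.141, -0.0, 3.073]
wrist_force: [-0.3, -0.0, -0.5]
width: 0.0007
[-0.27315088 -0.01930412 -0.4557819 ]
[ 40.5  -0.6 -14.7]
```

View pics/c7.png

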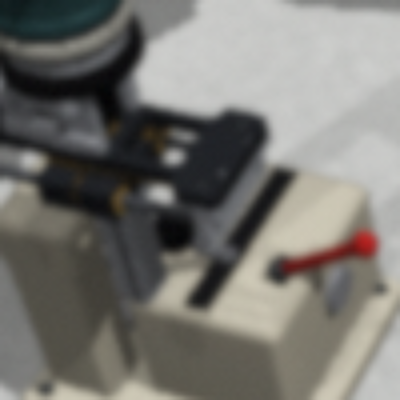

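The finger is behind the ball, at (135,265) against the ball at (175,232). I'll pull forward.

```bash
python3 -m creep '[[[15,0,0,0],[18,0,-4,0],[20,0,-5,0],[20,0,-4,0],[20,0,0,0],[20,0,2,0],[15,0,3,0],[0,0,0,0]]]' 0
python3 -m creep '[[[10,0,4,0],[8,0,2,0],[6,0,2,0],[0,0,0,0]]]' 0
```

```text
time: 11.82
tool_pos: [0.5231, -0.231, 0.189]
ee_rot: [-3.14, 0.009, 3.073]
wrist_force: [5.7, 0.2, 4.5]
width: 0.0005
time: 12.32
tool_pos: [0.5004, -0.2294, 0.1797]
ee_rot: [-3.141, 0.008, 3.073]
wrist_force: [7.1, 0.3, 3.9]
width: 0.0005
```

```bash
python3 -m creep '[[[5,0,1,0],[4,0,1,0],[3,0,0,0],[0,0,0,0]]]' 0
python3 - <<'E'
from h import *
print(get_obs()['wrist_force'])
s=shot('scene','s6');cv2.imwrite('pics/c8.png',cv2.resize(cv2.imread('pics/s6.png')[110:220,150:260],None,fx=4,fy=4))
E
```

```text
time: 12.82
tool_pos: [0.4931, -0.2287, 0.1776]
ee_rot: [-3.141, 0.019, 3.075]
wrist_force: [19.0, -0.0, -2.3]
width: 0.0003
[18.9673498  -0.04076049 -2.33938569]
```

View pics/c8.png

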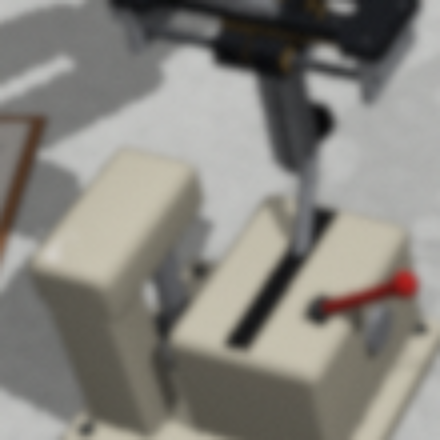

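The handle leans fully forward with its ball at (320,120) in front of the finger. The 19 N push is well above the 7.5 N spring, so it is at the stop. The catch is still over, at (405,284). I'll hold, check that the force is steady and the tally lever is home, then hand in.

```bash
python3 -m creep '[[[0,0,0,0],[0,0,0,0],[0,0,0,0],[0,0,0,0]]]' 0
python3 - <<'E'
from h import *
a=np.load('pics/t0.npz'); s=shot('top','t3')
P0=a['color'][232:252,217:240].astype(int); P1=s['color'][232:252,217:240].astype(int)
for p in (P0,P1):
    m=(p[:,:,0]-p[:,:,2])>50; print('orange centroid',np.argwhere(m).mean(0)[::-1]+[217,232] if m.any() else None)
print(get_obs()['wrist_force'],ticket.close_job())
E
```

```text
time: 13.38
tool_pos: [0.4931, -0.2287, 0.1776]
ee_rot: [-3.141, 0.018, 3.075]
wrist_force: [17.8, -0.8, -2.5]
width: 0.0005
orange centroid [225.77777778 242.5       ]
orange centroid [225.77777778 242.5       ]
the job is handed in; nothing more can be done
[17.13717646 -0.16523648 -1.51247732] None
```

I did all three steps in order with the fingers shut, and handed the job in at about 13.4 s while still holding the handle forward. No verdict is reported, so these are my own last checks:

- **Tally lever:** I pushed it to its stop (11 N on the wrist) and backed off so it sprang home. At hand-in its orange post was at exactly the same pixel as at the start.
- **Safety catch:** I pushed it over to the left stop (9 N on the wrist) and let go. The later picture shows it still over there.
- **Press handle:** I hooked it from behind and pulled it to its forward stop. The push held steady at 17–19 N, above its 7.5 N spring.
- **Dishes and jar:** The arm kept clear of all three on every move. I did not re-measure their positions at the end.

No check failed or disagreed. The joint angles come from pictures and forces, because the state does not give them directly.

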